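Burp the fermenting pickle jars

ROBOT

A 6-joint arm with a two-finger parallel gripper is mounted at the origin on the work surface. World frame = base frame: x ahead of the robot, y to its left, z up, the work surface at z = 0. Lengths are in m, angles in rad, forces in N, time in s.
With the tool pointing down it reaches from about 0.225 to 0.875 m from the base axis. Payload 3.4 kg.
Tool frame: the origin (TCP) lies on the centre line of the jaws, within the pads' length; the fingertips stand 17 mm ahead of it and the grasp point (between the pads) lies 2 mm behind it (nose_length is the distance from the TCP to the fingertips, in m); z points along the fingers, y is the line along which they close (so a half turn about z gives the same grasp; the last joint's range is limited). The gripper opens to 85 mm and grips with 20 to 120 N. Pads are 22 mm wide; open, the fingers measure 114 mm over their backs; the gripper's body (76 mm by 85 mm) begins 54 mm behind the grasp point. The pads swing forward as they close: fully open they stand 13 mm farther back than shut.
Start: joints at [-1.407, 0.276, 1.505, -0, 1.361, -0.121], TCP at [0.162, -0.552, 0.248] pointing down, gripper open.
Joint ranges: [-2.89, 2.89], [-0.75, 2.08], [0.22, 2.7], [-1.18, 4.32], [0.11, 2.71], [-2.7, 2.7]. Speed limits (rad/s): [2.57, 2.57, 3.14, 3.14, 3.14, 3.14].

INTERFACE

Orientations are given as a unit quaternion [w, x, y, z].
In Python, from rig import get_state, get_image, sign_off, find_in, place_of, nose_length gives the robot as it stands.
- The arm moves only by the tool apply_moves, never from a script. Its argument "deltas" is one flat list of numbers, 5 for each row, row after row: the finger opening in mm, from 0 to 85.4, then the shift along the tool's x, y, z in mm, then the turn about the tool's z in degrees. A call has 1 to 12 rows; each row is the pose to reach, as a shift and turn from the pose commanded when the call began, along the tool's axes at that moment; what a row does not reach only later rows make up. A row lasts 1/12 s, in which the tool goes at most 41.7 mm and 7.16 degrees, less where a joint would pass 70% of its speed; a pose out of reach is approached as far as the arm can. A call with a gripper value outside its range is refused whole. The fingers move at their own pace and stop on an object; "squeeze" is the grip in N (left out, the last holds). Time passes only in rows, so rows that repeat a pose let the fingers close. It gives the time, the measured TCP pose, the force, the opening and the grip force at its end, in the units of the state.
- get_state(): the state, without advancing time (a new reading comes with each control period).
- get_image(name): name is "side" or "top"; returns a dict with "frame" (384x512x3 uint8, red, green, blue), "K" (3x3 intrinsics, pixels), "position" and "orientation" of the camera in the world. Camera axes: x right, y down, z forward; pixel columns grow to the right and rows downward; lengths in m; the calibration is good to about 2 mm. A picture is of the moment at which its call begins. There is no depth.
- sign_off(): hands the job in; it is judged then, once.
Trained networks look in a picture, given as the dict that the camera call returned (one of the last four; its "shot" number tells which), for a name from the list of things; names that differ only in an ending like _2 or _b are one class to them, and where a whole thing is asked for, a point or a joint stands for the part that bears it (a point fixed in the world has none). Each returns a list of dicts, best first, with "score" (0 to 1); they miss things now and then, are a little off and sometimes report something else, mostly with a low value. They report only what shows in the picture. A call takes as long as a camera call.
- find_in(query, picture): "point" ([column, row] in pixels, amid what is visible of it).
- place_of(query, picture): "point" ([column, row] in pixels: a listed point, or the origin of a listed thing).
The state is a dict: "clock": time; "qpos": joint angles; "qd": joint speeds; "effort": joint torques, N m; "position": TCP position; "ee_rot": TCP orientation; "contact_force": force on the tool from outside, world axes, zero at the start; "moment": the same for the moment, N m; "width": finger opening in m; "gripper_force": force on a finger pad.
Only numpy, scipy, OpenCV 4.12 (cv2) and the standard library are available. Lean on these libraries where they do the work, as an engineer would, in place of code of your own. Each camera call takes 0.05 s, during which the arm holds its last target. There are 200 camera calls.

TASK

Let the gas out of two of the fermenting jars with a fingertip: first press the round vent button on the lid of the upper jar of the two-jar stack well down, gently, and keep it down for about a second before letting it come up again; then do the same to the short jar that stands by itself on the ledge. Do not grip, lift or shift the jars, do not touch the tall jar, the stack's lower jar, the ceramic pot or the funnel, and withdraw so that everything stands as it stood.

Things in the scene. Friction and masses are not known exactly. Their poses are not given: they have to be found in the camera images.
- stack_jar: Upper jar of the two-jar stack: loose glass jar of whole cucumbers, diameter 84 mm, with a flat steel screw lid (diameter 78 mm) whose top is 90 mm above the jar's underside; about 0.45 kg. A round vent button stands up from the middle of the lid. It stands loose on the lower jar's lid. Origin: centre of its underside; z up along the jar.
- stack_vent_top (a point): Centre of the top face of the upper stack jar's vent button: grey plastic round stub, diameter 32 mm, standing 14 mm above the lid (about 189 mm above the ledge in all); moves with the button.
- stack_vent (a joint): How far the upper stack jar's vent button is pressed down into the lid, in m: 0 up, 0.008 at its stop. The vent is open from 0.005. Spring: about 1 N to start it moving, about 3.2 N at 5 mm, 4.5 N at the stop; it springs back up by itself.
- short_jar: Short jar standing by itself directly on the ledge; same glass jar, lid and vent button as the upper jar of the stack (diameter 84 mm, lid top 90 mm above its underside, about 0.45 kg, loose). Origin: centre of its underside; z up.
- short_vent_top (a point): Centre of the top face of the short jar's vent button: grey plastic stub, diameter 32 mm, standing 14 mm above the lid (104 mm above the ledge); moves with the button.
- short_vent (a joint): How far the short jar's vent button is pressed down, in m: 0 up, 0.008 at its stop; vent open from 0.005; same spring as the other.
- base_jar: Lower jar of the stack, not to be touched: loose glass jar, diameter 100 mm, 85 mm high to its flat plain steel lid (no vent button), about 0.6 kg. Origin: centre of its underside, on the ledge.
- tall_jar: Tall jar, not to be touched: loose glass jar of cucumbers, diameter 90 mm, lid top at 165 mm, with the same kind of vent button reaching 179 mm; about 0.85 kg. Origin: centre of its underside, on the ledge.
- pot: Closed white ceramic pot with a clip-on lid and wire clip, not to be touched: diameter 130 mm (142 mm over the clip, which is at its -x side), 114 mm high, 0.95 kg, loose. Origin: centre of its underside, on the ledge.
- funnel: Blue plastic jar funnel standing upside down on its wide mouth beyond the jars, not to be touched: diameter 116 mm at the bottom, 42 mm at the top, 75 mm high, 70 g, loose. Origin: centre of its underside, on the ledge. The jars, the stack and the pot stand in a row across the ledge in any order, their centres at least 170 mm apart.

How it is judged:
By the outcome, as a careful person would: the job done as asked, in the order asked, and still so for the second after the job is handed in, with the robot touching nothing.
It also fails if it takes over 56 s, if anything falls off the work surface, if the arm or the gripper's body presses on something with over 40 N, if the wrist force passes 120 N, or if a joint passes its speed limit or range.

## Working session

There is one attempt and no reset: what is moved stays moved. The work goes in short steps, Python scripts to look and compute and a tool call to move; the robot and the scene stay as the last step left them, time stands still between calls to the robot, and variables do not carry over. Pictures are saved under pics/ and viewed, at most 10 in all, crops included, and the job is handed in when it is done.

Besides the shell and the picture viewer there is one more tool, called after "Call:" as name(argument=value, ...), one argument or row to a line, values as JSON. apply_moves: Moves the arm, as the interface text tells. Its arguments: {"type":"object","properties":{"deltas":{"type":"array"},"squeeze":{"type":"number"}},"required":["deltas"]}

```bash
mkdir -p pics
cat > h.py <<'E'
import numpy as np, cv2
from scipy.spatial.transform import Rotation as R
from rig import *
def rot(q): return R.from_quat([q[1],q[2],q[3],q[0]]).as_matrix()
def onz(p,im,z):
    d=rot(im["orientation"])@np.linalg.solve(im["K"],[p[0],p[1],1]); o=np.array(im["position"])
    return o+d*(z-o[2])/d[2]
def proj(X,im):
    c=im["K"]@(rot(im["orientation"]).T@(np.array(X)-im["position"])); return c[:2]/c[2]
E
python3 - <<'E'
from h import *
s=get_state(); print(s["position"],s["ee_rot"],s["contact_force"],s["width"],nose_length)
for n in("top","side"):
    im=get_image(n); cv2.imwrite(f"pics/{n}0.png",im["frame"][:,:,::-1]); print(n,im["position"])
    for q,z in(("stack_vent_top",.189),("short_vent_top",.104),("stack_jar",.085),("short_jar",0),("tall_jar",0),("pot",0),("funnel",0),("base_jar",0)):
        for d in place_of(q,im)[:2]: print(q,np.round(d["point"],1),round(d["score"],2),onz(d["point"],im,z).round(3))
E
```

```text
[ 0.16147009 -0.55134347  0.24743554] [-9.18132726e-04  9.89877643e-01  1.41920428e-01 -2.22601869e-05] [-0.22539466 -0.04293992 -0.51311405] 0.08557502371058505 0.017
top [0.47264702 0.00815181 1.32066832]
stack_vent_top [220.5 228.8] 0.66 [0.495 0.087 0.189]
short_vent_top [359.9 232.1] 0.67 [ 0.481 -0.332  0.104]
stack_jar [219.2 226.9] 0.72 [0.502 0.098 0.085]
short_jar [351.6 237.4] 0.95 [ 0.464 -0.333  0.   ]
short_jar [222.1 228.4] 0.27 [0.499 0.095 0.   ]
tall_jar [281.7 241.4] 0.77 [ 0.454 -0.101  0.   ]
pot [154.4 240.8] 0.91 [0.462 0.317 0.   ]
funnel [274.3 154.4] 0.81 [ 0.746 -0.082  0.   ]
funnel [282.4 243.4] 0.24 [ 0.448 -0.104  0.   ]
base_jar [222.5 227.4] 0.68 [0.503 0.093 0.   ]
base_jar [360.4 231.9] 0.48 [ 0.482 -0.363  0.   ]
side [ 0.57355997 -0.95070181  0.7834483 ]
short_vent_top [196.5 301.3] 0.68 [ 0.468 -0.329  0.104]
stack_jar [218.  194.2] 0.88 [0.498 0.084 0.085]
short_jar [200.  333.5] 0.93 [ 0.466 -0.327  0.   ]
tall_jar [205.6 261.8] 0.92 [ 0.466 -0.101  0.   ]
pot [210.  176.8] 0.78 [0.458 0.317 0.   ]
pot [217.9 217.6] 0.22 [0.492 0.087 0.   ]
funnel [311.5 253.4] 0.72 [ 0.743 -0.085  0.   ]
funnel [202.6 333.1] 0.56 [ 0.471 -0.326  0.   ]
base_jar [222.  217.8] 0.95 [0.504 0.085 0.   ]
```

View pics/top0.png

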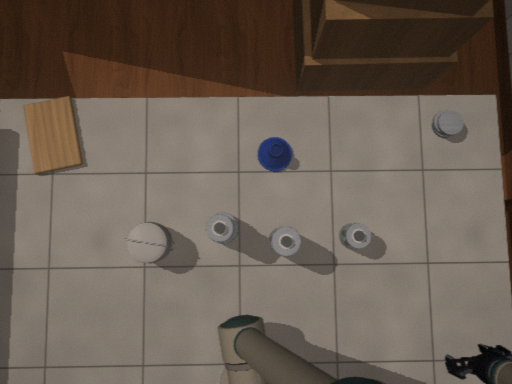

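View pics/side0.png

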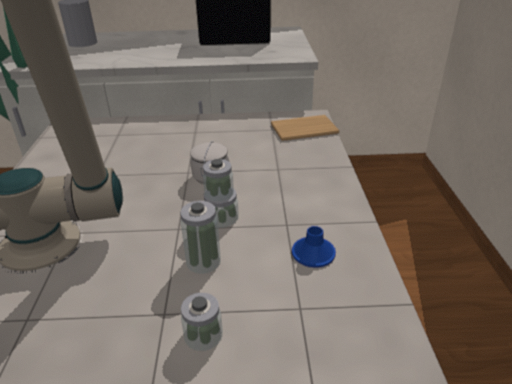

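The top picture shows the pot at (148,242), the stack's button at (220,228), the tall jar at (286,241) and the short jar's button at about (359,236). In the side picture the short button is at (199,302), the stack's at (217,164) and the tall jar's at (197,208). I'll refine the buttons with crops.

Run:
```python
from h import *
T=get_image("top");S=get_image("side")
tiles=[]
for im,c in((T,(220,228)),(T,(359,236)),(S,(217,164)),(S,(199,302))):
    f=im["frame"][c[1]-18:c[1]+18,c[0]-24:c[0]+24]
    t=cv2.resize(f,None,fx=8,fy=8,interpolation=cv2.INTER_CUBIC)
    for k in range(0,48,8): cv2.putText(t,str(c[0]-24+k),(k*8,10),0,.35,(255,0,0)); cv2.line(t,(k*8,12),(k*8,18),(255,0,0))
    for k in range(4,36,8): cv2.putText(t,str(c[1]-18+k),(8,k*8+4),0,.35,(255,0,0)); cv2.line(t,(0,k*8),(7,k*8),(255,0,0))
    tiles.append(t)
o=np.vstack([np.hstack(tiles[:2]),np.hstack(tiles[2:])]); cv2.imwrite("pics/crop1.png",o[:,:,::-1])
```

```text
(no output)
```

View pics/crop1.png

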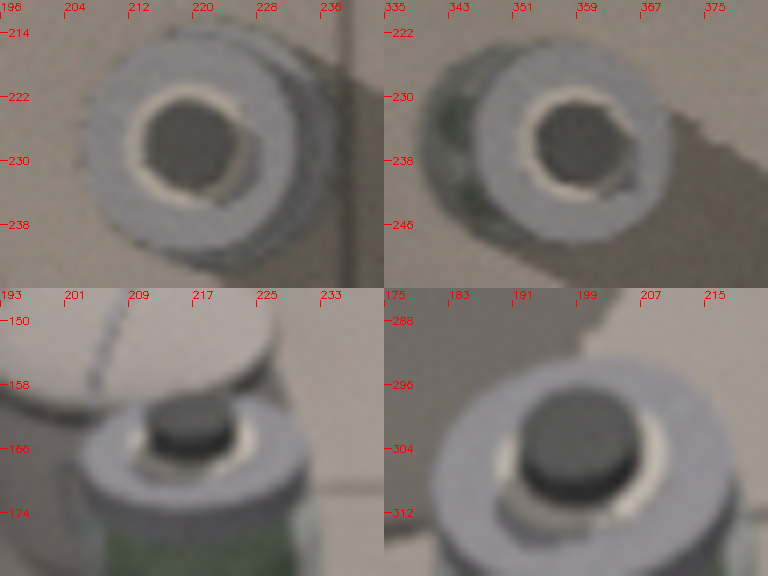

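Crops: the button tops are at about (219.3,227.7) and (358.9,235.4) in the top view, and (216.3,160.8) and (199,301.3) in the side view. Next, positions and the move in tool axes.

Run:
```python
from h import *
T=get_image("top");S=get_image("side");s=get_state();M=rot(s["ee_rot"]);print(M.round(3))
def tri(a,b):
    A=[];B=[]
    for p,im in((a,T),(b,S)):
        o=np.array(im["position"]);d=onz(p,im,0)-o;d/=np.linalg.norm(d);P=np.eye(3)-np.outer(d,d);A.append(P);B.append(P@o)
    return np.linalg.lstsq(np.vstack(A),np.hstack(B),rcond=None)[0]
for a,b,z in(((219.3,227.7),(216.3,160.8),.189),((358.9,235.4),(199,301.3),.104)):
    print(onz(a,T,z).round(4),onz(b,S,z).round(4),tri(a,b).round(4))
    t=(onz(a,T,z)+onz(b,S,z))/2
    print("shift mm to 60 above tips",(M.T@(t+[0,0,.077]-s["position"])*1000).round(1))
```

```text
[[ 0.96   0.281  0.   ]
 [ 0.281 -0.96  -0.   ]
 [-0.     0.    -1.   ]]
[0.4977 0.0901 0.189 ] [0.4995 0.0926 0.189 ] [0.4987 0.0901 0.1903]
shift mm to 60 above tips [ 504.2 -522.6  -17.7]
[ 0.4709 -0.3287  0.104 ] [ 0.4727 -0.3297  0.104 ] [ 0.4718 -0.3289  0.103 ]
shift mm to 60 above tips [ 360.3 -126.5   67.3]
```

Call:
apply_moves(
  deltas=[0,0,0,-20,0,0,15,-16,-40,0,0,40,-41,-45,0,0,66,-68,-45,0,0,92,-95,-45,0,0,118,-122,-45,0,0,144,-149,-45,0,0,170,-176,-45,0,0,196,-203,-45,0,0,222,-230,-45,0,0,248,-257,-45,0,0,270,-280,-45,0],
  squeeze=20,
)

```text
clock: 2.1
position: [0.3425, -0.205, 0.2936]
ee_rot: [0.0, 0.99, 0.142, 0.0]
contact_force: [1.1, 0.4, -0.2]
width: -0.0
gripper_force: 0.0
```

Call:
apply_moves(
  deltas=[0,26,-27,0,0,0,52,-54,0,0,0,78,-81,0,0,0,104,-108,0,0,0,130,-135,0,0,0,156,-162,0,0,0,182,-189,0,0,0,205,-212,0,0,0,220,-228,0,0,0,230,-238,0,0,0,234,-242.5,0,0,0,234,-242.5,0,0],
)

```text
clock: 3.1
position: [0.4987, 0.0917, 0.2931]
ee_rot: [0.0, 0.99, 0.143, -0.0]
contact_force: [-1.0, -0.1, -0.6]
width: 0.0003
gripper_force: 0.0
```

Run:
```python
from h import *
s=get_state();M=rot(s["ee_rot"]);print(s["clock"],s["position"],s["width"],s["contact_force"],s["qpos"],M.round(3))
print(M.T@(np.array([.4985,.0912,.189+.017])-s["position"])*1000)
T=get_image("top");S=get_image("side")
tip=s["position"]+M@[0,0,.017]
tiles=[]
for im in(T,S):
    c=proj(tip,im).astype(int);print(proj(tip,im))
    f=im["frame"][max(0,c[1]-36):c[1]+60,max(0,c[0]-32):c[0]+32].copy();tiles.append(cv2.resize(f,(384,576),interpolation=cv2.INTER_CUBIC))
    print("crop origin",c-[32,36])
cv2.imwrite("pics/c2.png",np.hstack(tiles)[:,:,::-1])
```

```text
3.1 [0.49867224 0.09165124 0.29307772] 0.0002782198598378238 [-1.00625376 -0.05029175 -0.56505418] [ 4.47066602e-02  1.49763588e-01  1.56177461e+00 -3.68736504e-04
  1.43047873e+00  1.32945952e+00] [[ 0.959  0.282 -0.   ]
 [ 0.282 -0.959 -0.   ]
 [-0.     0.    -1.   ]]
[-0.24911098  0.3622547  87.07794793]
[216.30237515 226.62296408]
crop origin [184 190]
[213.72481763 131.92732424]
crop origin [181  95]
```

View pics/c2.png

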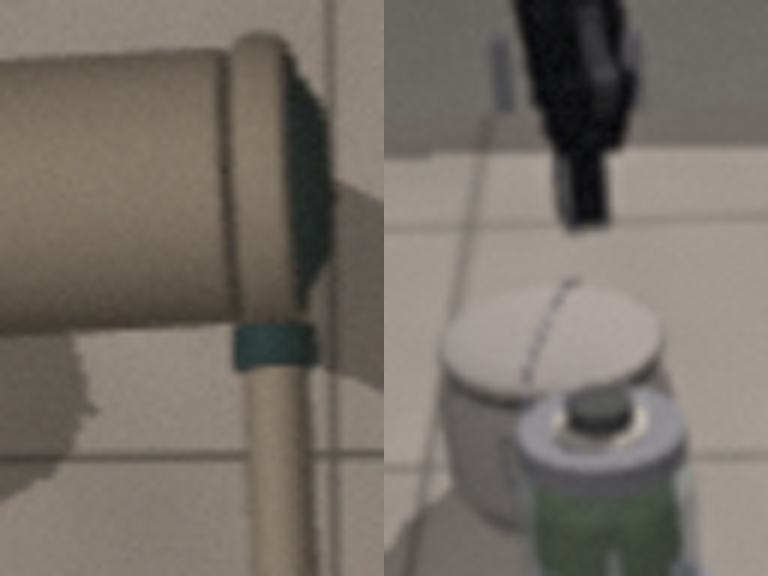

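The side view shows the shut fingertips straight above the stack's button: tip at (214.6,132.5) against the predicted (213.7,131.9). Going down.

Call:
apply_moves(
  deltas=[0,0,0,15,0,0,0,0,32,0,0,0,0,48,0,0,0,0,60,0,0,0,0,70,0,0,0,0,76,0,0,0,0,80,0,0,0,0,82,0,0,0,0,83,0,0,0,0,83,0,0,0,0,83,0],
)

```text
clock: 4.12
position: [0.4988, 0.0912, 0.2108]
ee_rot: [0.0, 0.99, 0.142, 0.001]
contact_force: [0.7, -0.1, -0.1]
width: 0.0003
gripper_force: 0.0
```

Call:
apply_moves(
  deltas=[0,0,0,1,0,0,0,0,2,0,0,0,0,3,0,0,0,0,4,0,0,0,0,5,0,0,0,0,6,0,0,0,0,6,0,0,0,0,6,0],
)

```text
clock: 4.78
position: [0.4985, 0.0912, 0.2044]
ee_rot: [0.0, 0.99, 0.142, 0.0]
contact_force: [0.1, 0.2, 1.8]
width: 0.0001
gripper_force: 0.8
```

Call:
apply_moves(
  deltas=[0,0,0,1,0,0,0,0,2,0,0,0,0,3,0,0,0,0,4,0,0,0,0,5,0,0,0,0,5,0,0,0,0,5,0],
)

```text
clock: 5.37
position: [0.4985, 0.0912, 0.1994]
ee_rot: [-0.0, 0.99, 0.142, 0.0]
contact_force: [-1.4, 0.6, 3.2]
width: -0.0
gripper_force: 1.9
```

Run:
```python
from h import *
for i in range(3):
    S=get_image("side");s=get_state();print(s["clock"],s["position"],s["contact_force"])
f=S["frame"][140:200,180:260];cv2.imwrite("pics/c3.png",cv2.resize(f,None,fx=8,fy=8,interpolation=cv2.INTER_CUBIC)[:,:,::-1])
```

```text
5.4167 [0.49848838 0.09123316 0.19941783] [-1.44604211  0.50167372  3.34959659]
5.4667 [0.49847576 0.09122695 0.19939324] [-0.21610475  0.52634081  3.71866474]
5.5167 [0.49850113 0.09121994 0.19938695] [-0.96663843 -0.06258386  4.52273138]
```

View pics/c3.png

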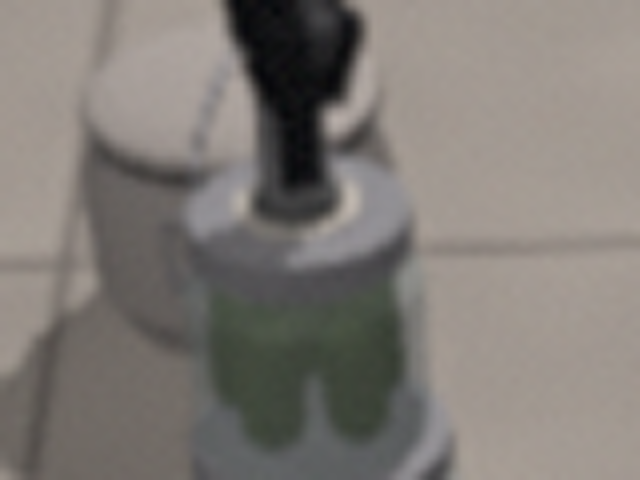

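The button is visibly depressed under the finger (tip at crop (300,200)), with about 3.7 N, so about 6 mm down. I'll hold it, then come up.

Call:
apply_moves(
  deltas=[0,0,0,0.5,0,0,0,0,0.5,0,0,0,0,0.5,0,0,0,0,0.5,0,0,0,0,0.5,0,0,0,0,0.5,0,0,0,0,0.5,0,0,0,0,0.5,0,0,0,0,0.5,0],
)

```text
clock: 6.27
position: [0.4985, 0.0912, 0.1988]
ee_rot: [0.0, 0.99, 0.142, 0.0]
contact_force: [-0.5, 1.0, 3.1]
width: -0.0001
gripper_force: 2.0
```

Call:
apply_moves(
  deltas=[0,0,0,-2,0,0,0,0,-4,0,0,0,0,-6,0,0,0,0,-9,0,0,0,0,-13,0,0,0,0,-20,0,0,0,0,-35,0,0,0,0,-55,0,0,0,0,-75,0,0,0,0,-90,0,0,0,0,-94,0,0,0,0,-94,0],
)

```text
clock: 7.27
position: [0.4991, 0.0911, 0.2941]
ee_rot: [0.0, 0.99, 0.142, 0.001]
contact_force: [-0.6, 0.5, -1.2]
width: -0.0001
gripper_force: 0.0
```

Run:
```python
from h import *
s=get_state();M=rot(s["ee_rot"]);print(s["position"],M.T@(np.array([.4718,-.329,.104+.017])-s["position"])*1000)
S=get_image("side")
for q in("stack_jar","short_jar","base_jar","tall_jar"):print(q,[(np.round(d["point"],1),round(d["score"],2)) for d in place_of(q,S)[:1]])
f=S["frame"][140:240,170:260];cv2.imwrite("pics/c4.png",cv2.resize(f,None,fx=6,fy=6,interpolation=cv2.INTER_CUBIC)[:,:,::-1])
```

```text
[0.49908086 0.09112416 0.29414331] [-144.68669743  395.37613788  173.12026542]
stack_jar [(array([216.3, 193.7]), 0.8)]
short_jar [(array([203.1, 334.8]), 0.88)]
base_jar [(array([218.7, 216.9]), 0.72)]
tall_jar [(array([202.8, 262.6]), 0.68)]
```

View pics/c4.png

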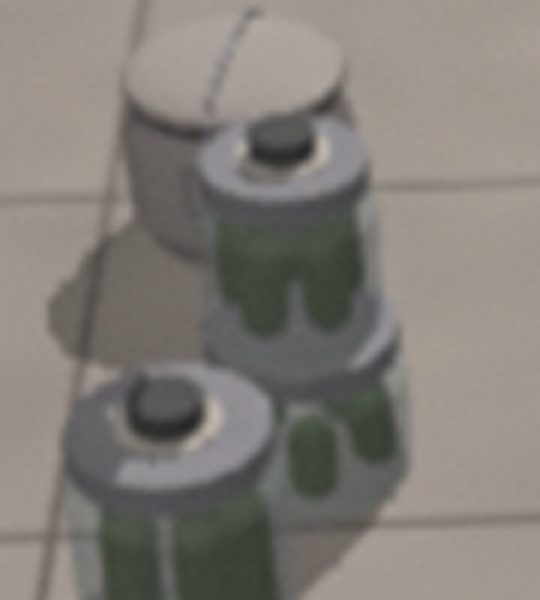

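The stack's button (crop (280,140)) is up again and both stack jars stand as before. On to the short jar.

Call:
apply_moves(
  deltas=[0,-8,22,0,0,0,-20,55,0,0,0,-33,90,0,0,0,-46,126,0,0,0,-59,162,0,0,0,-72,198,0,0,0,-86,234,0,0,0,-99,270,0,0,0,-112,306,0,0,0,-125,342,0,0,0,-136,372,0,0,0,-142,389,0,0],
)

```text
clock: 8.52
position: [0.4706, -0.3258, 0.2914]
ee_rot: [0.0, 0.99, 0.141, -0.001]
contact_force: [-0.1, 0.9, 0.6]
width: 0.0003
gripper_force: 0.0
```

Call:
apply_moves(
  deltas=[0,-2,6,0,0,0,-2,6,20,0,0,-2,6,45,0,0,-2,6,70,0,0,-2,6,95,0,0,-2,6,115,0,0,-2,6,130,0,0,-2,6,138,0,0,-2,6,140,0,0,-2,6,140,0,0,-2,6,140,0],
)

```text
clock: 9.43
position: [0.4718, -0.3284, 0.1536]
ee_rot: [0.001, 0.99, 0.142, 0.001]
contact_force: [0.3, -1.1, -1.4]
width: 0.0001
gripper_force: 0.0
```

Run:
```python
from h import *
s=get_state();M=rot(s["ee_rot"]);print(s["position"],M.T@(np.array([.4718,-.329,.104+.017])-s["position"])*1000)
S=get_image("side");print(proj(s["position"]+M@[0,0,.017],S))
f=S["frame"][250:350,150:250];cv2.imwrite("pics/c5.png",cv2.resize(f,None,fx=6,fy=6,interpolation=cv2.INTER_CUBIC)[:,:,::-1])
```

```text
[ 0.47183201 -0.32842294  0.15364667] [-0.22202566  0.50536074 32.64712234]
[197.14086371 289.50528167]
```

View pics/c5.png

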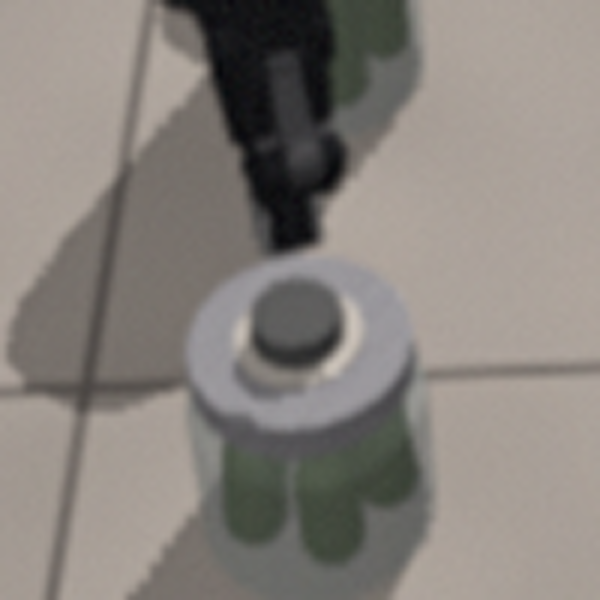

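The short jar's button top is at crop (296,310), directly below the fingertips (290,245). I'll nudge about 1.5 mm in -x and go down.

Call:
apply_moves(
  deltas=[0,-1.5,0,8,0,0,-1.5,0,16,0,0,-1.5,0,22,0,0,-1.5,0,26,0,0,-1.5,0,28,0,0,-1.5,0,29,0,0,-1.5,0,30,0,0,-1.5,0,31,0,0,-1.5,0,32,0,0,-1.5,0,33,0,0,-1.5,0,34,0,0,-1.5,0,34,0],
)

```text
clock: 10.48
position: [0.47, -0.3289, 0.119]
ee_rot: [0.0, 0.99, 0.142, 0.0]
contact_force: [-0.0, -0.1, 1.8]
width: 0.0002
gripper_force: 0.9
```

Call:
apply_moves(
  deltas=[0,0,0,1,0,0,0,0,2,0,0,0,0,3,0,0,0,0,4,0,0,0,0,5,0,0,0,0,5,0],
)

```text
clock: 10.98
position: [0.47, -0.329, 0.1139]
ee_rot: [0.0, 0.99, 0.142, 0.0]
contact_force: [0.2, 0.4, 3.3]
width: -0.0001
gripper_force: 2.0
```

Same pad force as before, so it is about 6.7 mm down. Hold about a second more, then withdraw.

Call:
apply_moves(
  deltas=[0,0,0,0.2,0,0,0,0,0.2,0,0,0,0,0.2,0,0,0,0,0.2,0,0,0,0,0.2,0,0,0,0,0.2,0,0,0,0,0.2,0,0,0,0,0.2,0,0,0,0,0.2,0,0,0,0,0.2,0,0,0,0,0.2,0],
)

```text
clock: 11.9
position: [0.47, -0.3289, 0.1137]
ee_rot: [0.0, 0.99, 0.142, 0.0]
contact_force: [0.9, -1.1, 4.8]
width: 0.0004
gripper_force: 2.1
```

Call:
apply_moves(
  deltas=[0,0,0,-2,0,0,0,0,-4,0,0,0,0,-6,0,0,0,0,-9,0,0,0,0,-13,0,0,0,0,-22,0,0,0,0,-40,0,0,0,0,-65,0,0,0,0,-90,0,0,0,0,-110,0,0,0,0,-120,0,0,0,0,-120,0],
)

```text
clock: 12.9
position: [0.4706, -0.3295, 0.2364]
ee_rot: [0.002, 0.99, 0.142, 0.002]
contact_force: [0.1, 0.4, -0.4]
width: -0.0
gripper_force: 0.0
```

Run:
```python
from h import *
S=get_image("side");s=get_state();print(s["clock"],s["position"],s["contact_force"])
a=cv2.imread("pics/side0.png");b=S["frame"][:,:,::-1]
o=np.hstack([x[130:370,150:350] for x in(a,b)]);cv2.imwrite("pics/c6.png",cv2.resize(o,None,fx=2,fy=2,interpolation=cv2.INTER_CUBIC))
```

```text
12.95 [ 0.46992679 -0.32887021  0.23449214] [-0.26343151 -0.39089329 -0.86434315]
```

View pics/c6.png

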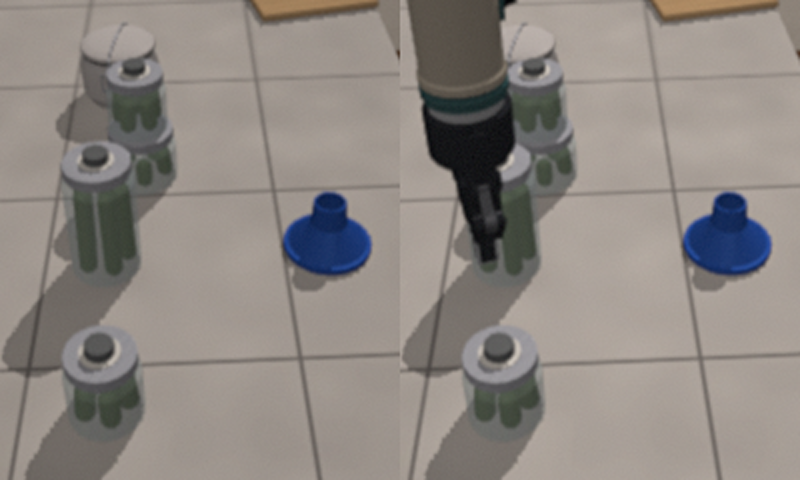

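Before and after match: the short jar (100,350 / 500,350), the stack and the funnel are unmoved, both buttons are up, and the arm is clear.

```bash
python3 -c "from rig import *; print(sign_off())"
```

```text
the job is handed in; nothing more can be done
None
```

Both vents were pressed about 6–7 mm down for about a second each, the upper stack jar first and then the short jar; both buttons came back up, nothing visible in the last side picture had moved (the arm hid part of the tall jar and pot), and the job was handed in at about 13 s.

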